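# Restock the shuttered cylinder crate by feel

## Robot

A 7-joint arm with a two-finger parallel gripper is mounted at the origin on a cart in front of the work surface, level with it; the furniture and walls round the work are solid. World frame = base frame: x ahead of the robot, y to its left, z up, the work surface at z = 0. Lengths are in m, angles in rad, forces in N, time in s.
With the tool pointing down it reaches from about 0.425 to 0.825 m from the base axis. Payload 3.6 kg.
Tool frame: the origin (TCP) lies on the mounting face of the last link; the fingertips stand arm.tip_reach ahead of it and the grasp point (between the pads) lies 155 mm ahead of it (arm.tip_reach is the distance from the TCP to the fingertips, in m); x points along the fingers, y is the direction in which the jaws open and shut, and the axes are right-handed (so a half turn about x gives the same grasp; the last joint's range is limited). The gripper opens to 85 mm and grips with 20 to 120 N. Pads are 22 mm wide; open, the fingers measure 114 mm over their backs; the gripper's body (76 mm by 85 mm) begins 54 mm behind the grasp point. The pads swing forward as they close: fully open they stand 13 mm farther back than shut.
Start: joints at [1.232, 0.615, -0.013, 1.423, 0.008, 1.103, -0.04], TCP at [0.2, -0.618, 0.405] pointing down, gripper open.
Joint ranges: [-3.12, 3.12], [-0.3, 2.06], [-1.34, 1.32], [0.26, 2.42], [-1.36, 4.5], [0.01, 1.98], [-2.84, 2.84]. Speed limits (rad/s): [2.79, 2.79, 3.14, 3.14, 3.14, 3.14, 3.14].

## Interface

Orientations are given as a unit quaternion [x, y, z, w].
In Python, from workcell import arm gives the robot as it stands.
- The arm moves only by the tool step_arm, never from a script. Its argument "commands" is a list that holds one entry, the list of rows, each a list of 5 numbers: the closure, from -1 (fully open) to 1 (shut), then the shift along the tool's x, y, z in mm, then the turn about the tool's x in rad. In form: [[[gripper, tx, ty, tz, yaw], ...]]. A call has 1 to 10 rows; each row is the pose to reach, as a shift and turn from the pose commanded when the call began, along the tool's axes at that moment; what a row does not reach only later rows make up. A row lasts 1/12 s, in which the tool goes at most 41.7 mm and 7.16 degrees, less where a joint would pass 70% of its speed; a pose out of reach is approached as far as the arm can. A call with a gripper value outside its range is refused whole. The fingers move at their own pace and stop on an object; "grip_force" is the grip in N (left out, the last holds). Time passes only in rows, so rows that repeat a pose let the fingers close. It gives the time, the measured TCP pose, the force and the opening at its end, in the units of the state.
- arm.get_obs(): the state, without advancing time (a new reading comes with each control period).
- arm.read_camera(name): name is "side" or "top"; returns the picture (420x560x3 uint8, red, green, blue); there is no depth.
- arm.get_calibration(name): a dict with "K" (3x3 intrinsics, pixels), "D" ([k1, k2, p1, p2, k3] as OpenCV has them; the pictures are not rectified), "extrinsics" (4x4, takes a point from world to camera coordinates). Camera axes: x right, y down, z forward; pixel columns grow to the right and rows downward; lengths in m; the calibration is good to about 2 mm. A picture is of the moment at which its call begins. get_calibration takes no time and is no camera call.
- arm.sign_off(): hands the job in, once; it reports no verdict.
Trained networks look in the newest picture that a camera, given by its name, has taken for a name from the list of things; names that differ only in an ending like _2 or _b are one class to them, and where a whole thing is asked for, a point or a joint stands for the part that bears it (a point fixed in the world has none). Each returns a list of dicts, best first, with "conf" (0 to 1); they miss things now and then, are a little off and sometimes report something else, mostly with a low value. They report only what shows in the picture. A call takes as long as a camera call.
- arm.outline_of(camera, query): "region" (420x560 bool, what is visible of it) and "box" ([left, top, right, bottom] in pixels, round what is visible of it).
The state is a dict: "time_s": time; "joints": joint angles; "joint_velocities": joint speeds; "effort": joint torques, N m; "tcp_pos": TCP position; "ee_rot": TCP orientation; "contact_force": force on the tool from outside, world axes, zero at the start; "torque": the same for the moment, N m; "gripper_width": opening from 0.0 (shut) to 1.0 (fully open).
Only numpy, scipy, OpenCV 4.12 (cv2) and the standard library are available. Lean on these libraries where they do the work, as an engineer would, in place of code of your own. Each camera call takes 0.05 s, during which the arm holds its last target. There are 200 camera calls.

## Task

Put the two loose boxes of lock cylinders away in the plywood stock crate. Two of its four cells are already full, but the sprung shutters hide which, so press on the shutters to feel where there is room, then set one box in each empty cell and press it down onto the cell's floor so that the shutters spring shut over it. Leave the pliers, the screwdriver and the oil can as they are.

Things in the scene. Friction and masses are not known exactly. Their poses are not given: they have to be found in the camera images.
- crate: Plywood stock crate fixed on the bench, 144 (its x) x 196 (its y) x 87 mm high; origin at the centre of its underside, z up. Two by two cells, each 60 (x) x 86 mm (y) inside, walls 8 mm, cell floors 8 mm above the bench; 3 mm liner strips narrow the lowest 41 mm to 54 mm in x. Two steel shutters close each cell and meet along its middle line, parallel to y. Two cells, which ones changes, already hold a box like the loose ones, unseen.
- cell_1 (a point): Middle of the floor of the cell on the robot's side, left (crate frame x -34, y +47 mm), 79 mm below the crate's top; axes as the crate's. Pressed through the middle of its shutters, a full cell stops the finger on its box, 51 mm above the bench; an empty one lets it go on down to the floor.
- cell_2 (a point): Middle of the floor of the cell on the robot's side, right (crate frame x -34, y -47 mm).
- cell_3 (a point): Middle of the floor of the cell on the far side, left (crate frame x +34, y +47 mm).
- cell_4 (a point): Middle of the floor of the cell on the far side, right (crate frame x +34, y -47 mm).
- shutter_1_near (a joint): Robot-side shutter of cell_1: smooth steel leaf 27.5 x 83 mm, hinged along the cell's long wall 3 mm below the crate's top; 0 = shut (level), 1.5 rad = hanging down by the wall. A spring shuts it (0.022 Nm shut, 0.067 Nm hanging). A finger opens a pair with 2 to 8 N, a box set squarely on it with about 15 N.
- shutter_1_far (a joint): The opposite shutter of cell_1, same sense. Open, the two leaves grip a box by its sides, so that it stays up until it is pressed down; they spring shut over it only when it stands on the floor, its top 36 mm below the crate's top.
- shutter_2_near (a joint): As shutter_1_near, for cell_2.
- shutter_2_far (a joint): As shutter_1_far, for cell_2.
- shutter_3_near (a joint): As shutter_1_near, for cell_3.
- shutter_3_far (a joint): As shutter_1_far, for cell_3.
- shutter_4_near (a joint): As shutter_1_near, for cell_4.
- shutter_4_far (a joint): As shutter_1_far, for cell_4.
- carton_a: Brown pasteboard box of lock cylinders to be put away, flat on the bench to the right of the vice, the nearer of two. 49 (its x) x 76 (its y) x 43 mm high, about 0.12 kg, rigid; origin at the centre of its underside. Grasp it across the 49 mm. It enters a cell with its y along the crate's y, either way round: 5 mm to spare at each end, 2.5 mm to the open shutter at each side.
- carton_b: The same kind of box, the farther of the two loose ones, also to the right of the vice.
- pliers: Red-handled pliers, 59 x 145 x 14 mm, lying on the bench in front of the vice; origin at the middle of the underside. To be left alone.
- screwdriver: Screwdriver with an amber handle, 208 mm long, lying along the bench's front edge in front of the crate; origin at the middle of the underside. To be left alone.
- oiler: Cone-shaped oil can with a bent spout, 62 mm across, 143 mm high, standing at the bench's front left corner; origin at the centre of its underside. To be left alone.
- vice_front (a point): Foremost point of the cast bench vice that stands between the boxes and the crate, at the height of its top (178 mm). The vice is fixed; it reaches from here away from the robot, and with its slanting bar handle about 80 mm to each side. Carry things in front of it or well above it.

How it is judged:
At the end, for the whole second after the job is handed in: Both loose boxes lie flat (within 0.06 rad) on the floors of cells of the crate (origin within 10 mm of the cell's middle, within 4 mm of its floor), at rest, and all eight shutters are shut (each under 0.12 rad) (((horizontal distance between carton_a and cell_1 below 0.01 m and z of carton_a in the frame of cell_1 between -0.004 and 0.004 m) or (horizontal distance between carton_a and cell_2 below 0.01 m and z of carton_a in the frame of cell_2 between -0.004 and 0.004 m) or (horizontal distance between carton_a and cell_3 below 0.01 m and z of carton_a in the frame of cell_3 between -0.004 and 0.004 m) or (horizontal distance between carton_a and cell_4 below 0.01 m and z of carton_a in the frame of cell_4 between -0.004 and 0.004 m)) and ((horizontal distance between carton_b and cell_1 below 0.01 m and z of carton_b in the frame of cell_1 between -0.004 and 0.004 m) or (horizontal distance between carton_b and cell_2 below 0.01 m and z of carton_b in the frame of cell_2 between -0.004 and 0.004 m) or (horizontal distance between carton_b and cell_3 below 0.01 m and z of carton_b in the frame of cell_3 between -0.004 and 0.004 m) or (horizontal distance between carton_b and cell_4 below 0.01 m and z of carton_b in the frame of cell_4 between -0.004 and 0.004 m)) and angle between each of carton_a, carton_b's own z axis and vertical below 0.06 rad and value of joint each of shutter_1_near, shutter_1_far, shutter_2_near, shutter_2_far, shutter_3_near, shutter_3_far, shutter_4_near, shutter_4_far below 0.12 rad and linear speed of each of carton_a, carton_b below 0.02 m/s); the robot touches nothing.
It fails at once if the pliers were moved by more than 30 mm (distance of pliers from where it was at the start of the episode above 0.03 m).
It fails at once if the screwdriver was moved by more than 30 mm (distance of screwdriver from where it was at the start of the episode above 0.03 m).
It fails at once if the oil can was moved by more than 30 mm (distance of oiler from where it was at the start of the episode above 0.03 m).
It also fails if it takes over 72 s, if anything falls off the work surface, if the arm or the gripper's body presses on something with over 40 N, if the wrist force passes 120 N, or if a joint passes its speed limit or range.

## Working session

There is one attempt and no reset: what is moved stays moved. The work goes in short steps, Python scripts to look and compute and a tool call to move; the robot and the scene stay as the last step left them, time stands still between calls to the robot, and variables do not carry over. Pictures are saved under pics/ and viewed, about 8 in all and at most 12, crops included, and the job is handed in when it is done.

Besides the shell and the picture viewer there is one more tool, called after ">>>" by a JSON object that holds its "api" and its "payload". step_arm: Moves the arm, as the interface text tells. Its arguments: {"type":"object","properties":{"commands":{"type":"array","items":{"type":"array","items":{"type":"array","items":{"type":"number"}}}},"grip_force":{"type":"number"}},"required":["commands"]}

```bash
ls; mkdir -p pics
cat > s.py <<'E'
from workcell import arm
import cv2, numpy as np
for n in ("top","side"):
    im=arm.read_camera(n); cv2.imwrite(f"pics/{n}0.png",im[:,:,::-1])
    c=arm.get_calibration(n); E=np.array(c["extrinsics"]); print(n,np.round(c["K"],1).tolist(),np.round(c["D"],3),np.round(-E[:3,:3].T@E[:3,3],3),np.round(E[2,:3],2))
o=arm.get_obs(); print(o, arm.tip_reach)
a=cv2.imread("pics/top0.png");b=cv2.imread("pics/side0.png")
E
python3 s.py
```

```text
pics
top [[509.0, 0.0, 284.6], [0.0, 509.0, 213.5], [0.0, 0.0, 1.0]] [-0.069  0.     0.     0.     0.   ] [ 0.292 -0.013  1.569] [ 0.13  0.   -0.99]
side [[534.1, 0.0, 282.2], [0.0, 534.1, 202.1], [0.0, 0.0, 1.0]] [-0.134  0.     0.     0.     0.   ] [-0.508  0.424  0.732] [ 0.8  -0.35 -0.48]
{'time_s': 0.1, 'joints': array([ 1.23152171,  0.61583815, -0.01263191,  1.42472307,  0.00807659,
        1.10341164, -0.04040147]), 'joint_velocities': array([-8.90098596e-04, -2.48120767e-03,  8.79299032e-05, -4.03420172e-03,
       -1.97515784e-03, -8.77735975e-04,  8.53581048e-04]), 'effort': array([ 9.78294702e-04, -4.70382643e+01,  2.59987749e-01, -1.71571416e+01,
        1.00965812e-02,  5.88305527e-03, -6.09107815e-06]), 'tcp_pos': array([ 0.19994436, -0.61819089,  0.40364847]), 'ee_rot': array([-0.69834525, -0.11096937,  0.69860161, -0.10934116]), 'contact_force': array([-0.52384236,  0.29005411,  0.98849105]), 'torque': array([-0.06431637,  0.08163404,  0.04022784]), 'gripper_width': 1.001144018068222} 0.1734
```

View pics/top0.png

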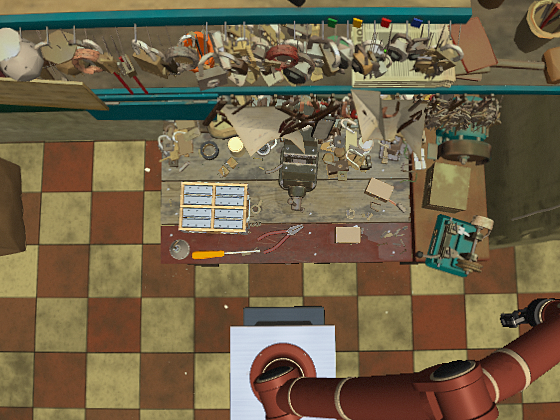

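View pics/side0.png

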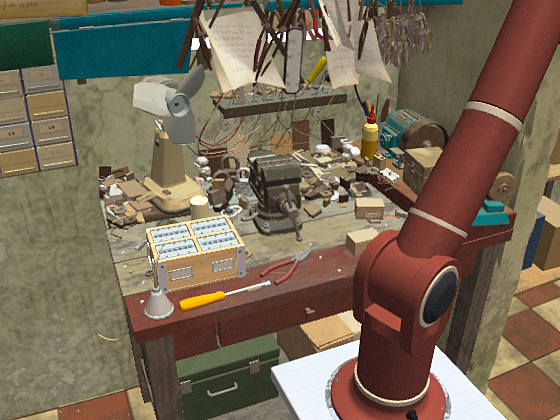

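The top view shows the crate at about (182–248, 182–233), carton_a at (348,234), carton_b at (378,189) and the vice at (298,170). In the side view the crate is at (197,255) and the cartons at (362,242) and (369,208).

```bash
cat > h.py <<'E'
from workcell import arm
import cv2, numpy as np
from scipy.optimize import minimize
C={n:arm.get_calibration(n) for n in("top","side")}
def proj(n,P):
    c=C[n];E=np.array(c["extrinsics"]);r,_=cv2.Rodrigues(E[:3,:3])
    return cv2.projectPoints(np.array(P,float).reshape(-1,3),r,E[:3,3],np.array(c["K"]),np.array(c["D"]))[0].reshape(-1,2)
def plane(n,uv,z):
    c=C[n];E=np.array(c["extrinsics"]);q=cv2.undistortPoints(np.array([[uv]],float),np.array(c["K"]),np.array(c["D"]))[0,0]
    d=E[:3,:3].T@[*q,1];o=-E[:3,:3].T@E[:3,3];return o+d*(z-o[2])/d[2]
def box(p,s,z0=0):
    x,y,t=p;c,w=np.cos(t),np.sin(t)
    return np.array([[x+c*a-w*b,y+w*a+c*b,z] for a in(-s[0]/2,s[0]/2) for b in(-s[1]/2,s[1]/2) for z in(z0,z0+s[2])])
def sil(n,pts,k=4):
    h=cv2.convexHull(proj(n,pts).astype(np.float32))[:,0]
    im=np.zeros((420*k,560*k),np.uint8);cv2.fillConvexPoly(im,np.round(((h+.5)*k-.5)*16).astype(np.int32),255,shift=4)
    return cv2.resize(im,(560,420),interpolation=cv2.INTER_AREA)/255.
def fit(masks,p0,s):
    f=lambda p:sum(np.abs(sil(n,box(p,s))-m).sum()/m.sum() for n,m in masks.items())
    best=None
    for t in (p0[2],p0[2]+.2,p0[2]-.2):
        S=np.array([[p0[0],p0[1],t]]*4)+np.vstack([np.zeros(3),np.diag([.01,.01,.15])])
        r=minimize(f,S[0],method="Nelder-Mead",options=dict(initial_simplex=S,xatol=1e-4,fatol=1e-4))
        if best is None or r.fun<best.fun:best=r
    return best.x,best.fun
E
cat > m.py <<'E'
from h import *
M={}
for n in C:
    arm.read_camera(n)
    for q in("crate","carton_a"):
        M[n,q]=arm.outline_of(n,q)
        for d in M[n,q][:4]:
            b=d["box"];print(n,q,round(d["conf"],2),np.round(b),d["region"].sum(),np.round(plane(n,((b[0]+b[2])/2,(b[1]+b[3])/2),.04),3))
import pickle;pickle.dump(M,open("M.pkl","wb"))
E
python3 m.py
```

```text
top crate 0.67 [180. 180. 247. 237.] 3482 [0.505 0.205 0.04 ]
top carton_a 0.76 [365. 176. 394. 203.] 481 [ 0.559 -0.301  0.04 ]
top carton_a 0.64 [334. 226. 363. 244.] 475 [ 0.419 -0.205  0.04 ]
side crate 0.75 [147. 214. 247. 296.] 5943 [0.496 0.197 0.04 ]
side crate 0.67 [197. 237. 237. 249.] 231 [0.528 0.139 0.04 ]
side carton_a 0.82 [346. 230. 379. 255.] 588 [ 0.396 -0.181  0.04 ]
side carton_a 0.71 [356. 196. 384. 220.] 595 [ 0.534 -0.287  0.04 ]
```

```bash
cat > f.py <<'E'
from h import *
import pickle;M=pickle.load(open("M.pkl","rb"))
def go(name,s,sel,p0):
    ms={n:M[n,sel[0]][i]["region"].astype(float) for n,i in sel[1].items()}
    for k in ({n:m for n,m in ms.items()},{"top":ms["top"]},{"side":ms["side"]}):
        p,f=fit(k,p0,s);print(name,list(k),np.round(p,4),round(f,3))
        if len(k)==2: P=p
    return P
R={}
R["crate"]=go("crate",(.144,.196,.087),("crate",{"top":0,"side":0}),(.50,.2,0))
R["b"]=go("b",(.049,.076,.043),("carton",{"top":0,"side":1}),(.55,-.3,-.4)) if 0 else go("b",(.049,.076,.043),("carton_a",{"top":0,"side":1}),(.55,-.3,-.4))
R["a"]=go("a",(.049,.076,.043),("carton_a",{"top":1,"side":0}),(.41,-.2,0))
pickle.dump(R,open("R.pkl","wb"))
out=[]
for n in C:
    im=cv2.imread(f"pics/{n}0.png");k=4
    im=cv2.resize(im,None,fx=k,fy=k,interpolation=cv2.INTER_CUBIC)
    for nm,s in(("crate",(.144,.196,.087)),("a",(.049,.076,.043)),("b",(.049,.076,.043))):
        for z in(0,s[2]):
            q=proj(n,box(R[nm],(s[0],s[1],0),z)[[0,2,6,4]]);cv2.polylines(im,[np.round((q+.5)*k).astype(int)],True,(0,255,0) if z else (255,0,0),1)
    for r in (("top",175,255,175,255),("top",325,405,170,250),("side",140,260,205,300),("side",330,400,185,260)):
        if r[0]==n: out.append(cv2.resize(im[r[3]*k:r[4]*k,r[1]*k:r[2]*k],(400,300)))
cv2.imwrite("pics/ov.png",np.vstack([np.hstack(out[:2]),np.hstack(out[2:])]))
E
python3 f.py
```

```text
crate ['top', 'side'] [ 0.5059  0.1995 -0.0348] 0.082
crate ['top'] [ 0.5055  0.1998 -0.0431] 0.04
crate ['side'] [ 0.5062  0.1994 -0.0258] 0.04
b ['top', 'side'] [ 0.5619 -0.3018 -0.472 ] 0.214
b ['top'] [ 0.5613 -0.3023 -0.4691] 0.062
b ['side'] [ 0.5631 -0.3014 -0.476 ] 0.142
a ['top', 'side'] [ 0.4216 -0.2005 -0.0493] 0.602
a ['top'] [ 0.4215 -0.2012 -0.053 ] 0.059
a ['side'] [ 0.4319 -0.1967  0.6304] 0.387
```

View pics/ov.png

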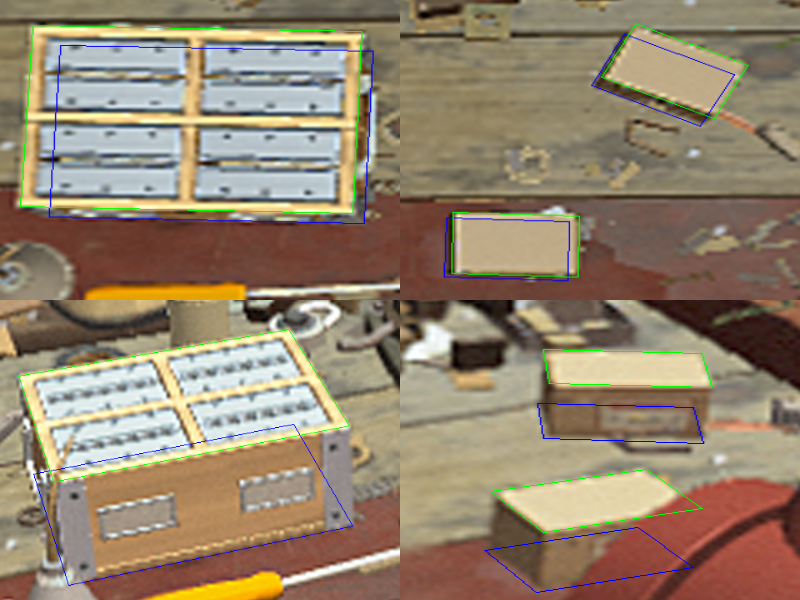

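Fits are consistent in both views: crate (0.506, 0.1995, yaw −0.035), carton_a (0.4215, −0.201, −0.05), carton_b (0.562, −0.302, −0.47). Next I'll make a helper that turns a target into tool shifts.

```bash
cat > mv.py <<'E'
import sys,numpy as np
from workcell import arm
from scipy.spatial.transform import Rotation as Ro
# usage: mv.py x y ztip jaw_yaw
o=arm.get_obs();R=Ro.from_quat(o["ee_rot"]).as_matrix();p=o["tcp_pos"]
tip=p+R[:,0]*arm.tip_reach
print("t",round(o["time_s"],2),"tip",np.round(tip,4),"x",np.round(R[:,0],3),"yawjaw",round(np.arctan2(R[1,1],R[0,1]),3),"F",np.round(o["contact_force"],1),"w",round(o["gripper_width"],3),"j",np.round(o["joints"],2),"reach",arm.tip_reach)
a=list(map(float,sys.argv[1:]))
for i in range(0,len(a),4):
    x,y,z,w=a[i:i+4]
    d=R.T@(np.array([x,y,z])-[0,0,-arm.tip_reach]-p) 
    dy=w-np.arctan2(R[1,1],R[0,1]);dy=(dy+np.pi/2)%np.pi-np.pi/2
    print("shift",np.round(d*1000,1),"turn",round(-dy,3))
E
python3 mv.py 0.4703 0.1537 0.2 -0.035
```

```text
t 0.4 tip [ 0.2    -0.6184  0.2311] x [-0.  0. -1.] yawjaw -1.258 F [-0.1  0.4 -0.7] w 0.998 j [ 1.23  0.62 -0.01  1.42  0.01  1.1  -0.04] reach 0.1734
shift [  31.4 -651.5 -494.8] turn -1.223
```

```bash
python3 mv.py 0.45 -0.25 0.231 -0.6; python3 -c "
from h import *
print(plane('top',(296,209),.178),plane('top',(296,209),.12))"|tail -1
```

```text
t 0.4 tip [ 0.2    -0.6184  0.2311] x [-0.  0. -1.] yawjaw -1.258 F [-0.1  0.4 -0.7] w 0.998 j [ 1.23  0.62 -0.01  1.42  0.01  1.1  -0.04] reach 0.1734
shift [ 2.000e-01 -2.736e+02 -3.512e+02] turn -0.658
[ 0.48241513 -0.04360857  0.178     ] [ 0.49035409 -0.04488267  0.12      ]
```

>>> {"api": "step_arm", "payload": {"commands": [[[1,0,-274,-351,-0.66],[1,0,-274,-351,-0.66],[1,0,-274,-351,-0.66],[1,0,-274,-351,-0.66],[1,0,-274,-351,-0.66],[1,0,-274,-351,-0.66],[1,0,-274,-351,-0.66],[1,0,-274,-351,-0.66],[1,0,-274,-351,-0.66],[1,0,-274,-351,-0.66]]], "grip_force": 40}}

```text
time_s: 1.23
tcp_pos: [0.4343, -0.2717, 0.4051]
ee_rot: [0.625, 0.33, -0.625, 0.331]
contact_force: [0.8, -1.6, 0.7]
gripper_width: -0.004
```

```bash
python3 mv.py 0.4703 0.1537 0.2 -0.035 .4703 .1537 .231 -.035
```

```text
t 1.23 tip [ 0.4345 -0.2718  0.2317] x [ 0.001 -0.001 -1.   ] yawjaw -0.598 F [ 0.8 -1.6  0.7] w -0.004 j [ 0.69  0.41 -0.25  1.81  0.12  0.93 -0.21] reach 0.1734
shift [  31.5 -209.9 -371.7] turn -0.563
shift [   0.5 -209.9 -371.7] turn -0.563
```

>>> {"api": "step_arm", "payload": {"commands": [[[1,0,-210,-372,-0.563],[1,0,-210,-372,-0.563],[1,0,-210,-372,-0.563],[1,0,-210,-372,-0.563],[1,0,-210,-372,-0.563],[1,0,-210,-372,-0.563],[1,0,-210,-372,-0.563],[1,0,-210,-372,-0.563],[1,0,-210,-372,-0.563],[1,0,-210,-372,-0.563]]]}}

```text
time_s: 2.07
tcp_pos: [0.4685, 0.1436, 0.4051]
ee_rot: [0.509, 0.491, -0.509, 0.491]
contact_force: [1.8, -0.5, 0.6]
gripper_width: -0.001
```

```bash
python3 mv.py 0.4703 0.1537 0.095 -0.035
```

```text
t 2.07 tip [0.4686 0.1436 0.2317] x [ 0.001 -0.    -1.   ] yawjaw -0.036 F [ 1.8 -0.5  0.6] w -0.001 j [-0.    0.4  -0.48  1.86  0.23  0.93 -0.62] reach 0.1734
shift [136.7   1.4 -10.1] turn -0.001
```

>>> {"api": "step_arm", "payload": {"commands": [[[1,30,1.4,-10,0],[1,130,1.4,-10,0],[1,130,1.4,-10,0],[1,130,1.4,-10,0],[1,130,1.4,-10,0],[1,130,1.4,-10,0]]]}}

```text
time_s: 2.57
tcp_pos: [0.4705, 0.1519, 0.2745]
ee_rot: [-0.508, -0.491, 0.509, -0.491]
contact_force: [-0.3, 0.2, 1.2]
gripper_width: -0.001
```

```bash
python3 mv.py 0.4703 0.1537 0.040 -0.035
python3 - <<'E'
from h import *
im=arm.read_camera("side");a=im[180:320,120:290];b=arm.read_camera("top")[160:255,150:280]
cv2.imwrite("pics/p1.png",np.hstack([cv2.resize(a,(440,360)),cv2.resize(b,(360,360))])[:,:,::-1])
E
```

```text
t 2.57 tip [0.4703 0.1518 0.1011] x [-0.001 -0.    -1.   ] yawjaw -0.035 F [-0.3  0.2  1.2] w -0.001 j [-0.1   0.59 -0.38  2.    0.37  0.62 -0.76] reach 0.1734
shift [61.1 -0.2 -1.8] turn 0.0
```

View pics/p1.png

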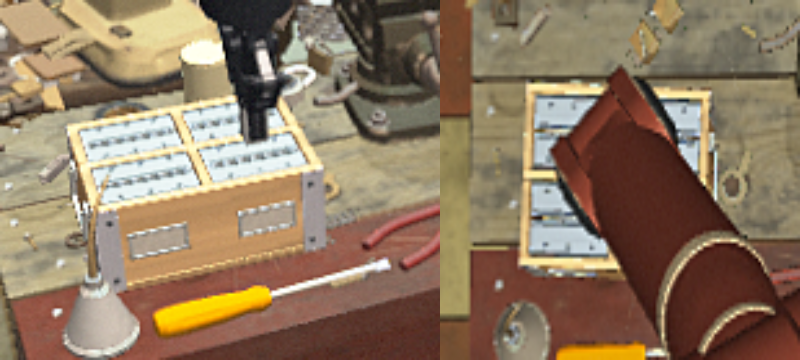

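The closed fingers hover over the middle of cell_2. I'll press there now.

>>> {"api": "step_arm", "payload": {"commands": [[[1,10,0,-2,0],[1,20,0,-2,0],[1,30,0,-2,0],[1,38,0,-2,0],[1,44,0,-2,0],[1,50,0,-2,0],[1,55,0,-2,0],[1,55,0,-2,0]]]}}

```text
time_s: 3.33
tcp_pos: [0.47, 0.1542, 0.224]
ee_rot: [-0.508, -0.49, 0.509, -0.493]
contact_force: [-8.6, -4.4, 42.1]
gripper_width: 0.003
```

```bash
python3 mv.py .4703 .1537 .1 -.035 .5383 .1513 .1 -.035
```

```text
t 3.33 tip [0.4704 0.1537 0.0506] x [ 0.002 -0.003 -1.   ] yawjaw -0.034 F [-8.6 -4.4 42.1] w 0.003 j [-0.15  0.67 -0.32  2.04  0.43  0.49 -0.82] reach 0.1734
shift [-49.4   0.4   0.7] turn 0.001
shift [-49.3  68.5   0.7] turn 0.001
```

cell_2 is full: the fingers stopped at 50.6 mm with 42 N. Next is cell_4.

>>> {"api": "step_arm", "payload": {"commands": [[[1,-30,0,0,0],[1,-60,0,0,0],[1,-60,34,0,0],[1,-60,68,0,0],[1,-60,68,0,0],[1,-45,68,0,0],[1,-30,68,0,0],[1,-20,68,0,0],[1,-10,68,0,0],[1,-5,68,0,0]]]}}

```text
time_s: 4.17
tcp_pos: [0.5379, 0.1513, 0.2233]
ee_rot: [-0.508, -0.492, 0.509, -0.491]
contact_force: [0.1, 0.7, 2.9]
gripper_width: -0.001
```

```bash
python3 mv.py .5383 .1513 .043 -.035
```

```text
t 4.17 tip [0.5376 0.1512 0.0499] x [-0.002 -0.001 -1.   ] yawjaw -0.035 F [0.1 0.7 2.9] w -0.001 j [-0.09  0.74 -0.35  1.86  0.41  0.62 -0.73] reach 0.1734
shift [ 6.9  0.4 -0. ] turn 0.0
```

>>> {"api": "step_arm", "payload": {"commands": [[[1,6,0,0,0],[1,10,0,0,0],[1,10,0,0,0]]]}}

```text
time_s: 4.42
tcp_pos: [0.5383, 0.1515, 0.2152]
ee_rot: [0.509, 0.491, -0.508, 0.491]
contact_force: [-1.9, -0.9, 5.2]
gripper_width: -0.003
```

```bash
python3 mv.py .5383 .1513 .105 -.035 .5415 .2453 .105 -.035  .5415 .2453 .046 -.035
```

```text
t 4.42 tip [0.5384 0.1515 0.0418] x [ 0.001 -0.    -1.   ] yawjaw -0.035 F [-1.9 -0.9  5.2] w -0.003 j [-0.1   0.75 -0.34  1.86  0.42  0.6  -0.74] reach 0.1734
shift [-63.2   0.    0.3] turn 0.0
shift [-63.2  -0.  -93.8] turn 0.0
shift [ -4.2  -0.1 -93.8] turn 0.0
```

cell_4 is empty: the tip went down to 42 mm with only 5 N. Next is cell_3.

>>> {"api": "step_arm", "payload": {"commands": [[[1,-30,0,0,0],[1,-65,0,0,0],[1,-65,0,-40,0],[1,-65,0,-80,0],[1,-65,0,-94,0],[1,-50,0,-94,0],[1,-35,0,-94,0],[1,-25,0,-94,0],[1,-15,0,-94,0],[1,-7,0,-94,0]]]}}

```text
time_s: 5.25
tcp_pos: [0.5418, 0.2454, 0.2238]
ee_rot: [-0.509, -0.491, 0.509, -0.491]
contact_force: [-14.7, -9.5, 70.5]
gripper_width: 0.0
```

>>> {"api": "step_arm", "payload": {"commands": [[[1,4,0,0,0],[1,6,0,0,0]]]}}

```text
time_s: 5.42
tcp_pos: [0.5414, 0.2458, 0.2239]
ee_rot: [-0.509, -0.49, 0.509, -0.492]
contact_force: [-15.5, -9.8, 62.4]
gripper_width: 0.006
```

```bash
python3 mv.py .5415 .2453 .12 -.035 .42 .0 .23 -.05 .4735 .2477 .105 -.035
```

```text
t 5.42 tip [0.5419 0.2452 0.0505] x [ 0.002 -0.003 -1.   ] yawjaw -0.036 F [-15.5  -9.8  62.4] w 0.006 j [-0.25  0.78 -0.35  1.76  0.4   0.68 -0.86] reach 0.1734
shift [-69.5   0.3   0.7] turn -0.001
shift [-179.1 -112.1  250.5] turn 0.014
shift [-54.7 -67.8   0.6] turn -0.001
```

cell_3 is full (stopped at 50.5 mm), so cells 1 and 4 are the empty ones. Now I'll fetch carton_a.

>>> {"api": "step_arm", "payload": {"commands": [[[1,-30,0,0,0],[1,-70,0,0,0],[1,-110,0,0,0],[1,-150,-10,10,0],[1,-190,-112,250,0],[-1,-190,-112,250,0],[-1,-190,-112,250,0],[-1,-190,-112,250,0],[-1,-190,-112,250,0],[-1,-190,-112,250,0]]]}}

```text
time_s: 6.25
tcp_pos: [0.4254, 0.0099, 0.4033]
ee_rot: [-0.508, -0.491, 0.509, -0.491]
contact_force: [1.2, -0.6, 0.5]
gripper_width: 0.706
```

```bash
python3 mv.py  .4215 -.2008 .15 -.05
```

```text
t 6.25 tip [0.4252 0.0098 0.2299] x [-0.001 -0.001 -1.   ] yawjaw -0.036 F [ 1.2 -0.6  0.5] w 0.706 j [ 0.3   0.3  -0.48  2.02  0.19  0.86 -0.32] reach 0.1734
shift [ 80.    3.7 210.7] turn 0.014
```

>>> {"api": "step_arm", "payload": {"commands": [[[-1,0,4,205,0.014],[-1,0,4,205,0.014],[-1,0,4,205,0.014],[-1,0,4,205,0.014],[-1,80,4,205,0.014],[-1,80,4,205,0.014],[-1,80,4,205,0.014],[-1,80,4,205,0.014],[-1,80,4,205,0.014],[-1,80,4,205,0.014]]]}}

```text
time_s: 7.08
tcp_pos: [0.4247, -0.1914, 0.3253]
ee_rot: [0.512, 0.487, -0.511, 0.489]
contact_force: [0.8, -0.8, -0.7]
gripper_width: 1.002
```

```bash
python3 mv.py  .4215 -.2008 .027 -.05
python3 - <<'E'
from h import *
im=arm.read_camera("side");a=im[140:280,290:460];b=arm.read_camera("top")[170:265,300:430]
cv2.imwrite("pics/p2.png",np.hstack([cv2.resize(a,(440,360)),cv2.resize(b,(360,360))])[:,:,::-1])
E
```

```text
t 7.08 tip [ 0.4253 -0.1915  0.1519] x [ 0.003 -0.    -1.   ] yawjaw -0.046 F [ 0.8 -0.8 -0.7] w 1.002 j [ 0.64  0.47 -0.37  2.03  0.26  0.69  0.06] reach 0.1734
shift [124.9  -3.2   9.5] turn 0.004
```

View pics/p2.png

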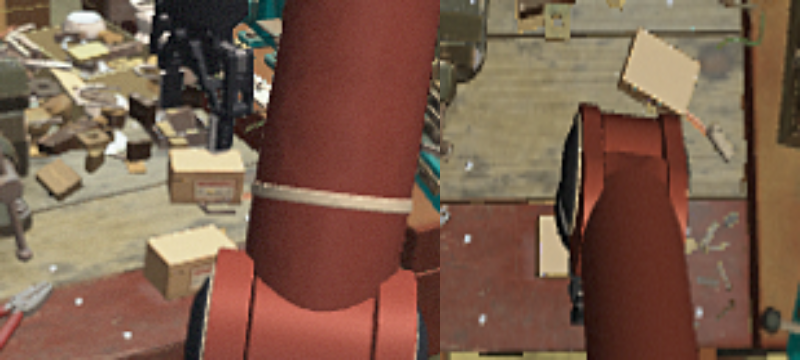

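>>> {"api": "step_arm", "payload": {"commands": [[[-1,40,-3,9.5,0.004],[-1,80,-3,9.5,0.004],[-1,110,-3,9.5,0.004],[-1,130,-3,9.5,0.004],[-1,130,-3,9.5,0.004],[-1,130,-3,9.5,0.004]]]}}

```text
time_s: 7.68
tcp_pos: [0.4209, -0.2016, 0.194]
ee_rot: [0.513, 0.487, -0.513, 0.487]
contact_force: [0.0, -0.5, -0.7]
gripper_width: 1.0
```

```bash
python3 mv.py  .4215 -.2008 .022 -.05
```

```text
t 7.68 tip [ 0.421  -0.2016  0.0206] x [ 0.  0. -1.] yawjaw -0.051 F [ 0.  -0.5 -0.7] w 1.0 j [ 0.54  0.7  -0.21  2.13  0.41  0.35 -0.06] reach 0.1734
shift [-1.4  0.5 -0.8] turn -0.001
```

>>> {"api": "step_arm", "payload": {"commands": [[[1,-1,0,0,0],[1,-1,0,0,0],[1,-1,0,0,0],[1,-1,0,0,0],[1,-1,0,0,0],[1,-1,0,0,0],[1,-1,0,0,0],[1,-1,0,0,0]]], "grip_force": 40}}

```text
time_s: 8.35
tcp_pos: [0.4209, -0.2025, 0.1964]
ee_rot: [0.513, 0.485, -0.512, 0.488]
contact_force: [-1.0, -0.1, 6.8]
gripper_width: 0.558
```

```bash
python3 mv.py  .4215 -.2008 .022 -.05 .4215 -.2008 .25 -.05
```

```text
t 8.35 tip [ 0.4215 -0.2028  0.023 ] x [ 0.004 -0.002 -1.   ] yawjaw -0.053 F [-1.  -0.1  6.8] w 0.558 j [ 0.55  0.69 -0.22  2.13  0.41  0.35 -0.06] reach 0.1734
shift [ 1.   0.5 -1.7] turn -0.003
shift [-227.     1.3   -1.4] turn -0.003
```

>>> {"api": "step_arm", "payload": {"commands": [[[1,-20,0,0,0],[1,-60,0,0,0],[1,-100,0,0,0],[1,-140,0,0,0],[1,-180,0,0,0],[1,-220,0,0,0],[1,-225,0,0,0],[1,-225,0,0,0]]]}}

```text
time_s: 9.02
tcp_pos: [0.4204, -0.2022, 0.4229]
ee_rot: [0.514, 0.484, -0.512, 0.489]
contact_force: [0.5, -0.0, -1.3]
gripper_width: 0.559
```

```bash
python3 mv.py  .44 .1 .247 -.035;  python3 - <<'E'
from h import *
im=arm.read_camera("side");a=im[90:280,290:460]
cv2.imwrite("pics/p3.png",cv2.resize(a,(510,570))[:,:,::-1])
E
```

```text
t 9.02 tip [ 0.4216 -0.2029  0.2495] x [ 0.007 -0.004 -1.   ] yawjaw -0.054 F [ 0.5 -0.  -1.3] w 0.559 j [ 0.73  0.34 -0.44  1.9   0.18  0.94  0.15] reach 0.1734
shift [   1.4    3.3 -302.8] turn -0.019
```

View pics/p3.png

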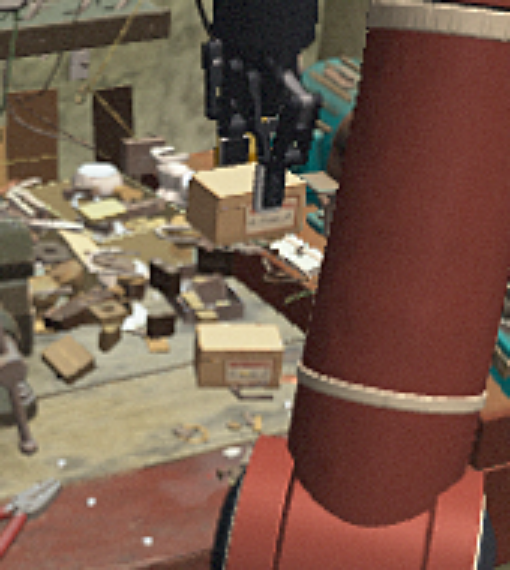

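>>> {"api": "step_arm", "payload": {"commands": [[[1,0,3,-40,-0.02],[1,0,3,-80,-0.02],[1,0,3,-303,-0.02],[1,0,3,-303,-0.02],[1,0,3,-303,-0.02],[1,0,3,-303,-0.02],[1,0,3,-303,-0.02],[1,0,3,-303,-0.02],[1,0,3,-303,-0.02],[1,0,3,-303,-0.02]]]}}

```text
time_s: 9.9
tcp_pos: [0.4386, 0.1005, 0.4177]
ee_rot: [-0.506, -0.493, 0.509, -0.492]
contact_force: [0.4, -0.5, -2.0]
gripper_width: 0.56
```

```bash
python3 mv.py  .5383 .15 .14 -.035
```

```text
t 9.9 tip [0.4378 0.1003 0.2443] x [-0.005 -0.001 -1.   ] yawjaw -0.03 F [ 0.4 -0.5 -2. ] w 0.56 j [ 0.14  0.33 -0.55  1.94  0.21  0.93 -0.54] reach 0.1734
shift [103.7  98.7 -52.6] turn 0.005
```

>>> {"api": "step_arm", "payload": {"commands": [[[1,0,35,-20,0.005],[1,0,70,-40,0.005],[1,20,98,-52,0.005],[1,60,98,-52,0.005],[1,95,98,-52,0.005],[1,103,98,-52,0.005],[1,103,98,-52,0.005],[1,103,98,-52,0.005]]]}}

```text
time_s: 10.57
tcp_pos: [0.5393, 0.1477, 0.3168]
ee_rot: [-0.51, -0.49, 0.51, -0.49]
contact_force: [0.9, -0.1, -0.6]
gripper_width: 0.562
```

```bash
python3 mv.py  .5383 .15 .111 -.035 .5383 .15 .086 -.035;  python3 - <<'E'
from h import *
im=arm.read_camera("side");a=im[170:310,120:290];b=arm.read_camera("top")[160:255,150:280]
cv2.imwrite("pics/p4.png",np.hstack([cv2.resize(a,(440,360)),cv2.resize(b,(360,360))])[:,:,::-1])
E
```

```text
t 10.57 tip [0.5393 0.1477 0.1434] x [-0.    -0.001 -1.   ] yawjaw -0.04 F [ 0.9 -0.1 -0.6] w 0.562 j [-0.01  0.62 -0.46  1.79  0.36  0.82 -0.69] reach 0.1734
shift [32.4 -1.1 -2.2] turn -0.005
shift [57.4 -1.1 -2.2] turn -0.005
```

View pics/p4.png

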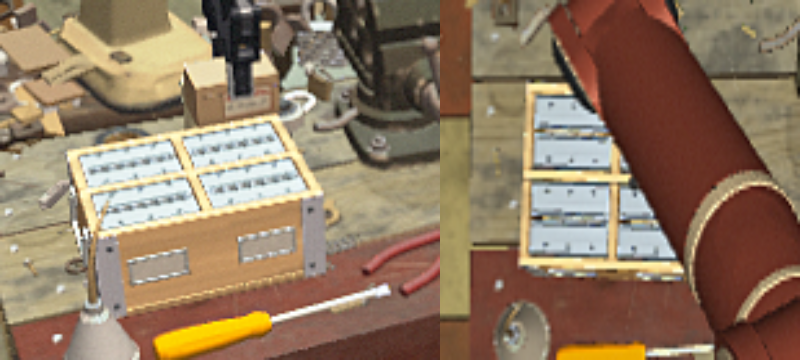

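>>> {"api": "step_arm", "payload": {"commands": [[[1,12,-1,-2,-0.005],[1,24,-1,-2,-0.005],[1,32,-1,-2,-0.005],[1,38,-1,-2,-0.005],[1,44,-1,-2,-0.005],[1,50,-1,-2,-0.005]]]}}

```text
time_s: 11.17
tcp_pos: [0.5381, 0.1516, 0.2697]
ee_rot: [0.51, 0.491, -0.508, 0.492]
contact_force: [-1.9, 0.8, 4.9]
gripper_width: 0.558
```

```bash
python3 mv.py  .5383 .15 .086 -.035
```

```text
t 11.17 tip [0.5386 0.1518 0.0963] x [ 0.003  0.001 -1.   ] yawjaw -0.035 F [-1.9  0.8  4.9] w 0.558 j [-0.04  0.68 -0.43  1.83  0.41  0.72 -0.73] reach 0.1734
shift [10.3  0.2  1.6] turn -0.0
```

>>> {"api": "step_arm", "payload": {"commands": [[[1,4,0,1,0],[1,8,0,1,0],[1,11,0,1,0],[1,11,0,1,0]]]}}

```text
time_s: 11.5
tcp_pos: [0.538, 0.1504, 0.2576]
ee_rot: [0.509, 0.491, -0.508, 0.492]
contact_force: [-4.4, -0.5, 12.3]
gripper_width: 0.559
```

```bash
python3 mv.py  .5383 .15 .086 -.035
```

```text
t 11.5 tip [0.5382 0.1504 0.0842] x [ 0.001 -0.    -1.   ] yawjaw -0.034 F [-4.4 -0.5 12.3] w 0.559 j [-0.05  0.69 -0.42  1.84  0.42  0.69 -0.74] reach 0.1734
shift [-1.8  0.3  0.4] turn 0.001
```

>>> {"api": "step_arm", "payload": {"commands": [[[0.2,0,0,0,0],[0,-2,0,0,0],[-0.5,-4,0,0,0],[-0.7,-4,0,0,0],[-0.7,-25,0,0,0],[-0.7,-50,0,0,0],[1,-60,0,0,0],[1,-60,0,0,0],[1,-60,0,0,0],[1,-60,0,0,0]]]}}

```text
time_s: 12.33
tcp_pos: [0.5377, 0.1494, 0.3143]
ee_rot: [-0.507, -0.492, 0.509, -0.491]
contact_force: [-0.6, -0.1, 0.7]
gripper_width: 0.281
```

```bash
python3 mv.py  .5383 .1513 .104 -.035;  python3 - <<'E'
from h import *
im=arm.read_camera("side");a=im[170:310,120:290];b=arm.read_camera("top")[160:255,150:280]
cv2.imwrite("pics/p5.png",np.hstack([cv2.resize(a,(440,360)),cv2.resize(b,(360,360))])[:,:,::-1])
E
```

```text
t 12.33 tip [0.5374 0.1492 0.1409] x [-0.002 -0.001 -1.   ] yawjaw -0.033 F [-0.6 -0.1  0.7] w 0.281 j [-0.01  0.62 -0.46  1.79  0.36  0.82 -0.69] reach 0.1734
shift [36.9  0.6 -1.9] turn 0.002
```

View pics/p5.png

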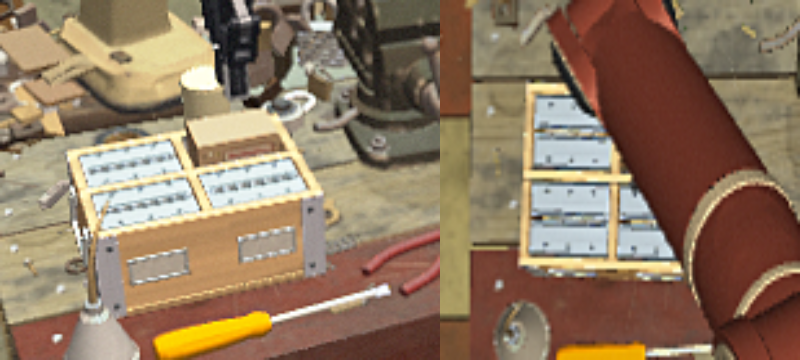

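The box sits level in cell_4, held by its shutters. Next I press it down.

>>> {"api": "step_arm", "payload": {"commands": [[[1,15,1,-2,0],[1,28,1,-2,0],[1,36,1,-2,0],[1,44,1,-2,0],[1,52,1,-2,0],[1,60,1,-2,0],[1,67,1,-2,0],[1,74,1,-2,0],[1,81,1,-2,0],[1,87,1,-2,0]]]}}

```text
time_s: 13.27
tcp_pos: [0.5391, 0.1519, 0.2279]
ee_rot: [0.508, 0.492, -0.508, 0.492]
contact_force: [0.2, 0.1, 2.5]
gripper_width: -0.003
```

```bash
python3 mv.py  .5383 .1513 .051 -.035
```

```text
t 13.27 tip [0.5391 0.1519 0.0545] x [ 0.  0. -1.] yawjaw -0.033 F [0.2 0.1 2.5] w -0.003 j [-0.07  0.74 -0.39  1.85  0.45  0.64 -0.76] reach 0.1734
shift [ 3.5 -0.8  0.6] turn 0.002
```

>>> {"api": "step_arm", "payload": {"commands": [[[1,3,0,0,0],[1,5,0,0,0],[1,6,0,0,0],[1,6,0,0,0]]]}}

```text
time_s: 13.6
tcp_pos: [0.5391, 0.1521, 0.2242]
ee_rot: [0.508, 0.491, -0.508, 0.492]
contact_force: [-2.7, -1.4, 10.9]
gripper_width: -0.004
```

```bash
python3 mv.py  .5383 .1513 .23 -.035 .43 0.0 .235 -.2
```

```text
t 13.6 tip [0.5392 0.1519 0.0508] x [ 0.001 -0.001 -1.   ] yawjaw -0.033 F [-2.7 -1.4 10.9] w -0.004 j [-0.07  0.74 -0.39  1.85  0.45  0.63 -0.77] reach 0.1734
shift [-179.2   -0.6    0.9] turn 0.002
shift [-184.2 -103.8  155.7] turn 0.167
```

>>> {"api": "step_arm", "payload": {"commands": [[[1,2,0,0,0],[1,2,0,0,0],[1,-15,0,0,0],[1,-35,0,0,0],[1,-70,0,0,0],[1,-110,0,0,0],[1,-150,0,0,0],[1,-182,-104,156,0.05],[1,-182,-104,156,0.167],[1,-182,-104,156,0.167]]]}}

```text
time_s: 14.43
tcp_pos: [0.4665, 0.051, 0.3945]
ee_rot: [0.549, 0.446, -0.547, 0.447]
contact_force: [0.6, -1.4, 0.1]
gripper_width: 0.006
```

```bash
python3 mv.py  .45 -.2 .235 -.35
python3 - <<'E'
from h import *
im=arm.read_camera("side");a=im[170:310,120:290];b=arm.read_camera("top")[160:255,150:280]
cv2.imwrite("pics/p6.png",np.hstack([cv2.resize(a,(440,360)),cv2.resize(b,(360,360))])[:,:,::-1])
E
```

```text
t 14.43 tip [0.4668 0.051  0.2211] x [ 0.002 -0.    -1.   ] yawjaw -0.202 F [ 0.6 -1.4  0.1] w 0.006 j [ 0.2   0.39 -0.49  1.93  0.23  0.88 -0.61] reach 0.1734
shift [-13.9  34.4 249.1] turn 0.148
```

View pics/p6.png

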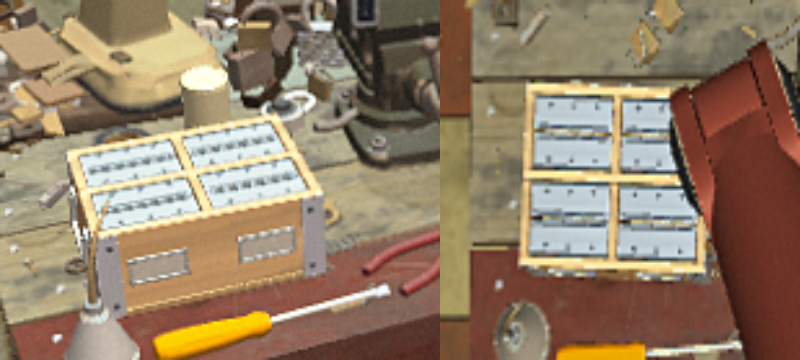

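Box a is in cell_4 and all its shutters are closed. Now carton_b.

>>> {"api": "step_arm", "payload": {"commands": [[[1,-14,10,10,0.148],[1,-14,34,249,0.148],[1,-14,34,249,0.148],[-1,-14,34,249,0.148],[-1,-14,34,249,0.148],[-1,-14,34,249,0.148],[-1,-14,34,249,0.148],[-1,-14,34,249,0.148]]]}}

```text
time_s: 15.2
tcp_pos: [0.4497, -0.2073, 0.4069]
ee_rot: [-0.58, -0.401, 0.583, -0.403]
contact_force: [-0.1, 0.0, 0.6]
gripper_width: 0.708
```

```bash
python3 mv.py  .5617 -.302 .235 -.472 .5617 -.302 .08 -.472
```

```text
t 15.2 tip [ 0.4495 -0.2082  0.2335] x [-0.001 -0.005 -1.   ] yawjaw -0.361 F [-0.1  0.   0.6] w 0.708 j [ 0.67  0.4  -0.39  1.85  0.19  0.93 -0.17] reach 0.1734
shift [ -1.1 138.2  49. ] turn 0.111
shift [153.9 138.1  48.2] turn 0.111
```

>>> {"api": "step_arm", "payload": {"commands": [[[-1,0,40,14,0.11],[-1,0,80,28,0.11],[-1,0,120,42,0.11],[-1,0,138,49,0.11],[-1,40,138,49,0.11],[-1,80,138,49,0.11],[-1,110,138,49,0.11],[-1,130,138,49,0.11],[-1,130,138,49,0.11],[-1,130,138,49,0.11]]]}}

```text
time_s: 16.03
tcp_pos: [0.5645, -0.2917, 0.2766]
ee_rot: [-0.6, -0.374, 0.601, -0.373]
contact_force: [-0.2, -0.0, 0.7]
gripper_width: 1.003
```

```bash
python3 mv.py  .5617 -.302 .022 -.472
```

```text
t 16.03 tip [ 0.5642 -0.2914  0.1032] x [-0.002  0.001 -1.   ] yawjaw -0.457 F [-0.2 -0.   0.7] w 1.003 j [ 0.62  0.75 -0.3   1.6   0.27  0.84 -0.25] reach 0.1734
shift [81.2  2.2 10.5] turn 0.015
```

>>> {"api": "step_arm", "payload": {"commands": [[[-1,20,2,10.5,0.015],[-1,45,2,10.5,0.015],[-1,70,2,10.5,0.015],[-1,80,2,10.5,0.015],[-1,80,2,10.5,0.015],[-1,80,2,10.5,0.015]]]}}

```text
time_s: 16.53
tcp_pos: [0.5624, -0.3025, 0.1991]
ee_rot: [0.604, 0.368, -0.603, 0.37]
contact_force: [-0.5, -0.2, -0.4]
gripper_width: 1.001
```

```bash
python3 mv.py  .5617 -.302 .0225 -.472
```

```text
t 16.53 tip [ 0.5628 -0.3027  0.0257] x [ 0.003 -0.001 -1.   ] yawjaw -0.473 F [-0.5 -0.2 -0.4] w 1.001 j [ 0.61  0.85 -0.26  1.64  0.31  0.69 -0.28] reach 0.1734
shift [ 3.2 -0.8 -0.2] turn -0.001
```

>>> {"api": "step_arm", "payload": {"commands": [[[-1,3,-0.5,0,0],[-1,3,-0.5,0,0],[1,3,-0.5,0,0],[1,3,-0.5,0,0],[1,3,-0.5,0,0],[1,3,-0.5,0,0],[1,3,-0.5,0,0],[1,3,-0.5,0,0],[1,3,-0.5,0,0],[1,3,-0.5,0,0]]]}}

```text
time_s: 17.37
tcp_pos: [0.5614, -0.3025, 0.1954]
ee_rot: [0.604, 0.368, -0.603, 0.369]
contact_force: [-0.5, -0.3, 5.1]
gripper_width: 0.557
```

```bash
python3 mv.py  .5617 -.302 .25 -.472
```

```text
t 17.37 tip [ 0.5616 -0.3026  0.022 ] x [ 0.001 -0.001 -1.   ] yawjaw -0.473 F [-0.5 -0.3  5.1] w 0.557 j [ 0.61  0.85 -0.26  1.64  0.31  0.69 -0.28] reach 0.1734
shift [-228.     0.4   -0.6] turn -0.001
```

>>> {"api": "step_arm", "payload": {"commands": [[[1,-20,0,0,0],[1,-60,0,0,0],[1,-100,0,0,0],[1,-140,0,0,0],[1,-180,0,0,0],[1,-220,0,0,0],[1,-228,-10,-10,0],[1,-228,-60,-40,0],[1,-228,-60,-40,0]]]}}

```text
time_s: 18.12
tcp_pos: [0.524, -0.2351, 0.4225]
ee_rot: [-0.603, -0.372, 0.603, -0.368]
contact_force: [-1.1, 2.3, -1.7]
gripper_width: 0.563
```

```bash
python3 mv.py  .44 -.12 .25 -.2
```

```text
t 18.12 tip [ 0.5236 -0.2345  0.2491] x [-0.003  0.004 -1.   ] yawjaw -0.47 F [-1.1  2.3 -1.7] w 0.563 j [ 0.61  0.5  -0.36  1.62  0.19  1.06 -0.27] reach 0.1734
shift [  -0.3 -127.   -64.6] turn -0.27
```

>>> {"api": "step_arm", "payload": {"commands": [[[1,0,-36,-18,-0.07],[1,0,-72,-36,-0.14],[1,0,-108,-54,-0.2],[1,0,-127,-65,-0.27],[1,0,-127,-65,-0.27],[1,0,-127,-65,-0.27]]]}}

```text
time_s: 18.62
tcp_pos: [0.4415, -0.1226, 0.4223]
ee_rot: [-0.547, -0.447, 0.548, -0.447]
contact_force: [0.2, -1.3, -1.3]
gripper_width: 0.561
```

```bash
python3 mv.py  .4735 .2477 .25 -.035
```

```text
t 18.62 tip [ 0.4413 -0.1226  0.2489] x [-0.001 -0.    -1.   ] yawjaw -0.201 F [ 0.2 -1.3 -1.3] w 0.561 j [ 0.58  0.33 -0.47  1.92  0.18  0.94 -0.18] reach 0.1734
shift [  -1.2  -42.6 -369.2] turn -0.166
```

>>> {"api": "step_arm", "payload": {"commands": [[[1,0,-4,-36,-0.02],[1,0,-8,-74,-0.04],[1,0,-43,-369,-0.166],[1,0,-43,-369,-0.166],[1,0,-43,-369,-0.166],[1,0,-43,-369,-0.166],[1,0,-43,-369,-0.166],[1,0,-43,-369,-0.166],[1,0,-43,-369,-0.166],[1,0,-43,-369,-0.166]]]}}

```text
time_s: 19.45
tcp_pos: [0.4741, 0.2543, 0.4224]
ee_rot: [0.509, 0.495, -0.505, 0.491]
contact_force: [-0.5, 1.2, -1.0]
gripper_width: 0.557
```

```bash
python3 mv.py  .4735 .2477 .14 -.035
```

```text
t 19.45 tip [0.4741 0.2559 0.249 ] x [ 0.     0.009 -1.   ] yawjaw -0.028 F [-0.5  1.2 -1. ] w 0.557 j [-0.15  0.47 -0.57  1.71  0.28  1.03 -0.84] reach 0.1734
shift [108.9  -0.4   7.6] turn 0.007
```

>>> {"api": "step_arm", "payload": {"commands": [[[1,20,0,0,0],[1,60,0,0,0],[1,95,0,0,0],[1,106,0,0,0],[1,106,0,0,0],[1,106,0,0,0]]]}}

```text
time_s: 19.95
tcp_pos: [0.4756, 0.2463, 0.3168]
ee_rot: [0.51, 0.49, -0.509, 0.49]
contact_force: [-0.2, 0.7, -0.6]
gripper_width: 0.561
```

```bash
python3 mv.py  .4735 .2477 .086 -.035
```

```text
t 19.95 tip [0.4756 0.2464 0.1434] x [ 0.  0. -1.] yawjaw -0.038 F [-0.2  0.7 -0.6] w 0.561 j [-0.19  0.59 -0.5   1.85  0.38  0.8  -0.93] reach 0.1734
shift [57.4 -2.2 -1.3] turn -0.003
```

>>> {"api": "step_arm", "payload": {"commands": [[[1,10,-2,-1,-0.003],[1,20,-2,-1,-0.003],[1,28,-2,-1,-0.003],[1,35,-2,-1,-0.003],[1,41,-2,-1,-0.003],[1,46,-2,-1,-0.003],[1,51,-2,-1,-0.003],[1,55,-2,-1,-0.003],[1,58,-2,-1,-0.003],[1,58,-2,-1,-0.003]]]}}

```text
time_s: 20.78
tcp_pos: [0.4727, 0.2478, 0.2582]
ee_rot: [0.509, 0.492, -0.508, 0.491]
contact_force: [0.5, 0.2, -0.9]
gripper_width: 0.56
```

```bash
python3 mv.py  .4735 .2477 .084 -.035
```

```text
t 20.78 tip [0.4727 0.2479 0.0848] x [ 0.     0.001 -1.   ] yawjaw -0.034 F [ 0.5  0.2 -0.9] w 0.56 j [-0.24  0.67 -0.45  1.91  0.45  0.66 -0.99] reach 0.1734
shift [0.8 0.8 0. ] turn 0.001
```

>>> {"api": "step_arm", "payload": {"commands": [[[0.2,0,0,0,0],[0,-2,0,0,0],[-0.5,-4,0,0,0],[-0.7,-4,0,0,0],[-0.7,-25,0,0,0],[-0.7,-50,0,0,0],[1,-60,0,0,0],[1,-60,0,0,0],[1,-60,0,0,0],[1,-60,0,0,0]]]}}

```text
time_s: 21.62
tcp_pos: [0.4723, 0.2469, 0.3176]
ee_rot: [-0.508, -0.491, 0.509, -0.491]
contact_force: [0.6, 0.3, -0.2]
gripper_width: 0.282
```

```bash
python3 mv.py  .4735 .2477 .104 -.035;  python3 - <<'E'
from h import *
im=arm.read_camera("side");a=im[170:310,120:290];b=arm.read_camera("top")[160:255,150:280]
cv2.imwrite("pics/p7.png",np.hstack([cv2.resize(a,(440,360)),cv2.resize(b,(360,360))])[:,:,::-1])
E
```

```text
t 21.62 tip [0.4721 0.2467 0.1442] x [-0.002 -0.001 -1.   ] yawjaw -0.034 F [ 0.6  0.3 -0.2] w 0.282 j [-0.19  0.59 -0.5   1.86  0.38  0.8  -0.93] reach 0.1734
shift [40.2  1.2 -0.9] turn 0.001
```

View pics/p7.png

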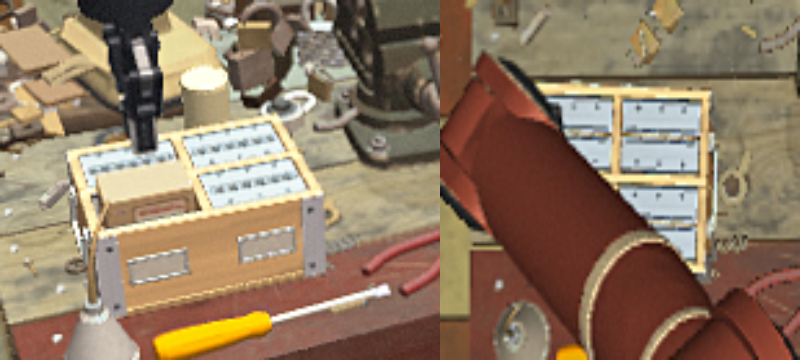

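Box b stands level in cell_1, gripped by the shutters. I'll press it down.

>>> {"api": "step_arm", "payload": {"commands": [[[1,15,1,-1,0],[1,28,1,-1,0],[1,36,1,-1,0],[1,44,1,-1,0],[1,52,1,-1,0],[1,60,1,-1,0],[1,68,1,-1,0],[1,76,1,-1,0],[1,83,1,-1,0],[1,90,1,-1,0]]]}}

```text
time_s: 22.55
tcp_pos: [0.4737, 0.2485, 0.2279]
ee_rot: [0.508, 0.491, -0.508, 0.491]
contact_force: [0.5, -0.6, 1.4]
gripper_width: -0.002
```

>>> {"api": "step_arm", "payload": {"commands": [[[1,3,0,0,0],[1,5,0,0,0],[1,6,0,0,0],[1,6,0,0,0]]]}}

```text
time_s: 22.88
tcp_pos: [0.4735, 0.2486, 0.2242]
ee_rot: [-0.508, -0.491, 0.508, -0.492]
contact_force: [-3.2, -1.9, 12.2]
gripper_width: 0.003
```

```bash
python3 mv.py  .4735 .2477 .23 -.035 .43 0 .23 -.035
```

```text
t 22.88 tip [0.4736 0.2484 0.0508] x [ 0.001 -0.001 -1.   ] yawjaw -0.034 F [-3.2 -1.9 12.2] w 0.003 j [-0.26  0.72 -0.41  1.93  0.49  0.59 -1.03] reach 0.1734
shift [-179.2    0.2    1. ] turn 0.001
shift [-179.   -34.8  250.1] turn 0.001
```

>>> {"api": "step_arm", "payload": {"commands": [[[1,2,0,0,0],[1,2,0,0,0],[1,-15,0,0,0],[1,-35,0,0,0],[1,-70,0,0,0],[1,-110,0,0,0],[1,-150,0,0,0],[1,-185,0,0,0],[1,-185,-5,36,0],[1,-185,-10,72,0]]]}}

```text
time_s: 23.72
tcp_pos: [0.4611, 0.1785, 0.4103]
ee_rot: [0.51, 0.492, -0.505, 0.493]
contact_force: [-0.4, -2.0, -0.8]
gripper_width: 0.002
```

>>> {"api": "step_arm", "payload": {"commands": [[[1,-10,-25,180,0],[1,-10,-25,180,0],[1,-10,-25,180,0],[1,-10,-25,180,0],[1,-10,-25,180,0],[1,-10,-25,180,0],[1,-10,-25,180,0],[1,-10,-25,180,0],[1,-10,-25,180,0],[1,-10,-25,180,0]]]}}

```text
time_s: 24.55
tcp_pos: [0.4303, -0.0006, 0.4176]
ee_rot: [0.508, 0.492, -0.507, 0.492]
contact_force: [0.2, -0.1, 0.0]
gripper_width: 0.002
```

```bash
python3 mv.py;  python3 - <<'E'
from h import *
im=arm.read_camera("side");a=im[190:330,120:290];b=arm.read_camera("top")[170:275,155:300]
cv2.imwrite("pics/p8.png",np.hstack([cv2.resize(a,(400,400)),cv2.resize(b,(400,400))])[:,:,::-1])
E
```

```text
t 24.55 tip [ 0.4303 -0.0005  0.2442] x [ 0.     0.001 -1.   ] yawjaw -0.03 F [ 0.2 -0.1  0. ] w 0.002 j [ 0.4   0.3  -0.58  1.99  0.21  0.91 -0.32] reach 0.1734
```

View pics/p8.png

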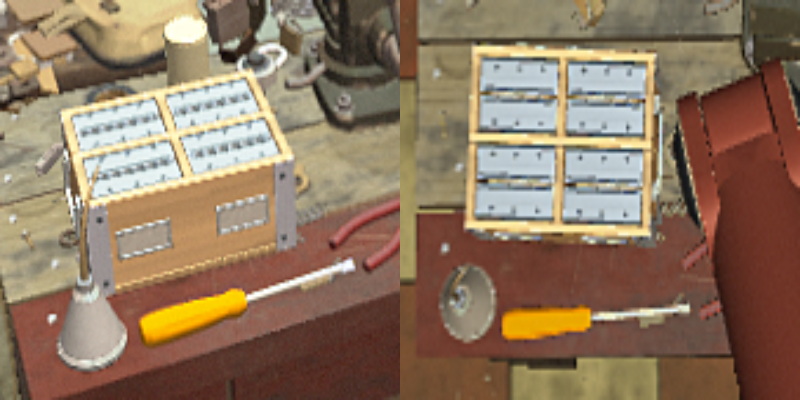

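All eight shutters look shut, nothing else has moved, and the arm is clear of everything at about 0 N. Handing in.

```bash
python3 -c "
from workcell import arm
print(arm.sign_off())"
```

```text
the job is handed in; nothing more can be done
None
```

Both loose boxes are put away: carton_a in cell_4 and carton_b in cell_1. The job was handed in at about 25 s of the allowed 72 s, and no verdict was reported.

- **Finding the empty cells:** I pressed on three cells. Cells 2 and 3 stopped the finger at 50.5 mm, so they were full. Cell 4 let it down to 42 mm with only 5 N, so it was empty. That left cell 1 as the other empty one, and I didn't press it.
- **Placing the boxes:** I lowered each box about 25 mm through its shutters, released it there, and pressed it down with closed fingers. Both presses stopped at 50.8 mm with 11–12 N. That matches a box standing on the cell floor, where its top is 51 mm above the bench.
- **Last checks:** The final pictures show all eight shutters shut, by eye rather than by measured angle. The oil can, the screwdriver and the visible part of the pliers look where they were. The arm was clear, with about 0 N on the tool.
- **One disagreement:** carton_a met 12 N as it was lowered through its shutters, while carton_b met almost none. Both then stood level and pressed down to the same height.

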